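# Lay the standing book carton against the packing stop

## Robot

A 7-joint arm with a two-finger parallel gripper is mounted at the origin on the work surface. World frame = base frame: x ahead of the robot, y to its left, z up, the work surface at z = 0. Lengths are in m, angles in degrees, forces in N, time in s.
With the tool pointing down it reaches from about 0.425 to 0.875 m from the base axis. Payload 9.9 kg.
Tool frame: the origin (TCP) lies between the finger pads; the fingertips stand 19 mm ahead of it and the grasp point (between the pads) is the TCP; z points along the fingers, y is the line along which they close (so a half turn about z gives the same grasp; the last joint's range is limited). The gripper opens to 85 mm and grips with 20 to 120 N. Pads are 22 mm wide; open, the fingers measure 114 mm over their backs; the gripper's body (76 mm by 85 mm) begins 54 mm behind the grasp point. The pads swing forward as they close: fully open they stand 13 mm farther back than shut.
Start: joints at [-68.113, 32.985, 1.427, 82.34, -0.859, 64.687, -3.237], TCP at [0.303, 0.603, 0.25] pointing down, gripper open.
Joint ranges: [-157.87, 157.87], [-19.46, 123.44], [-87.15, 90], [11.01, 140.99], [-62.26, 242.26], [9.8, 113.94], [-161.44, 161.44]. Speed limits (degrees/s): [127.2, 127.2, 172.46, 172.46, 180, 180, 180].

## Interface

Orientations are given as a 3x3 rotation matrix whose columns are the frame's x, y, z axes.
In Python, from bench import env, cams gives the robot as it stands. Calls block until the motion is done:
- env.movep(position, orientation): joint-space move of the TCP to a pose.
- env.move_l(position, vel=0.15, frame=None): straight line of the TCP; frame=None keeps the orientation; vel is the mean speed in m/s.
- env.movej(angles): joint-space move.
- env.set_gripper(opening): opening from 0.0 (shut) to 1.0 (fully open); the grip force is fixed at half the most; returns when the fingers have stopped.
- env.dwell(seconds).
- env.inverse_kinematics(position, orientation): joint angles nearest the present ones, or None.
- cams.read_camera(name): name is "side" or "top"; returns a dict with "image" (400x640x3 uint8, red, green, blue), "fovy" (degrees; the focal length in pixels is half the picture's height over the tangent of half this angle, whatever the lens; pixels are square), "cx", "cy" (the principal point, pixels), "rvec" (rotation vector, rad) and "tvec" (3), from world to camera coordinates, as OpenCV has them. Camera axes: x right, y down, z forward; pixel columns grow to the right and rows downward; lengths in m; the calibration is good to about 2 mm. A picture is of the moment at which its call begins. There is no depth.
A pose or a line that the arm cannot do raises env.IKError and nothing moves.
- env.sign_off(): hands the job in; it is judged then, once.
Readings, each from a call of its own:
- env.get_time(): time.
- env.get_joint_positions(): joint angles.
- env.get_joint_vel(): joint speeds.
- env.get_effort(): joint torques, N m.
- env.get_tcp_pos(): TCP position.
- env.get_tool_rot(): TCP orientation.
- env.get_force(): force on the tool from outside, world axes, zero at the start.
- env.get_wrist_torque(): the same for the moment, N m.
- env.get_grip_width(): opening from 0.0 (shut) to 1.0 (fully open).
- env.get_finger_force(): force on a finger pad.
Only numpy, scipy, OpenCV 4.12 (cv2) and the standard library are available. Lean on these libraries where they do the work, as an engineer would, in place of code of your own. Each camera call takes 0.05 s, during which the arm holds its last target. There are 200 camera calls.

## Task

Push the book carton that stands on end so that it tips over towards the wooden stop bar and lies flat on a broad face, then push it along the table until its top end sits flush and square against the bar. Only push it, never pick it up, and leave the cup, the tape roll and the small pile of books where they are.

Things in the scene. Friction and masses are not known exactly. Their poses are not given: they have to be found in the camera images.
- carton: closed brown carton, 0.35 to 0.7 kg, standing on end: 150 mm tall, 110 mm wide along its own x, 64 mm thick along its own y (square to its broad faces, one of which roughly faces the bar). Origin: centre of the end it stands on; z runs to the top end. Pushed high on the broad face away from the bar it tips rather than slides, and falls by itself past 25 degrees of lean
- carton_center (a point): the middle of the carton: 75 mm high while it stands, 32 mm high when it lies flat on a broad face
- carton_top (a point): centre of the carton's top end face (150 mm from the origin along its z)
- stop_bar: wooden batten screwed to the table, 400 mm long along its own x, 30 mm wide along its own y, 40 mm high. Origin at the centre of its underside; its long upright faces lie 15 mm either side along its y. It runs roughly along world x, left or right of the carton from start to start; the carton stays on the side of the bar where it stands at first
- books: bystander: pile of three paperbacks, 160 x 108 mm and 55 mm high, loose; stands on the carton's other side from the bar. Origin at the centre of its underside
- tape_roll: bystander: roll of brown packing tape lying flat, 90 mm across and 48 mm high, loose, beyond the carton, beside the cup. Origin at the centre of its underside
- cup: bystander: paper coffee cup with a white lid, 80 mm across the lid, 102 mm high, loose, beyond the carton, beside the tape roll. Origin at the centre of its underside
Things that resemble listed ones, but are neither listed nor needed, are in the scene too. What is shaped like the carton but orange, purple or yellow is not meant.

How it is judged:
By the outcome, as a careful person would: the job done as asked, in the order asked, and still so for the second after the job is handed in, with the robot touching nothing.
It also fails if it takes over 64 s, if anything falls off the work surface, if the arm or the gripper's body presses on something with over 40 N, if the wrist force passes 120 N, or if a joint passes its speed limit or range.

## Working session

There is one attempt and no reset: what is moved stays moved. The work goes in short steps, each a Python script; the robot and the scene stay as the last script left them, time stands still between calls to the robot, and variables do not carry over. Pictures are saved under pics/ and viewed, at most 10 in all, crops included, and the job is handed in when it is done.

```bash
mkdir -p pics; cat > h.py <<'E'
import numpy as np, cv2
from bench import env, cams
def cam(n):
    r=cams.read_camera(n); h,w=r["image"].shape[:2]
    f=h/2/np.tan(np.radians(r["fovy"])/2)
    r["K"]=np.array([[f,0,r["cx"]],[0,f,r["cy"]],[0,0,1]]); r["R"]=cv2.Rodrigues(np.array(r["rvec"],float))[0]; r["t"]=np.array(r["tvec"],float).ravel()
    return r
def ray(r,uv,z):
    c=-r["R"].T@r["t"]; d=r["R"].T@np.linalg.inv(r["K"])@np.array([uv[0],uv[1],1.])
    return c+d*(z-c[2])/d[2]
def proj(r,p):
    q=r["K"]@(r["R"]@np.array(p,float)+r["t"]); return q[:2]/q[2]
def save(r,fn): cv2.imwrite(fn,r["image"][:,:,::-1])
E
python3 - <<'E'
from h import *
ims=[]
for n in("top","side"):
    r=cam(n); save(r,f"pics/{n}0.png"); print(n,r["K"][0,0],-r["R"].T@r["t"],r["R"][2]); 
    for p in [(0.4,0,0),(.6,0,0),(.6,.3,0),(.6,-.3,0)]: print(p,proj(r,p).round())
E
```

```text
top 488.4986426549396 [ 0.48679506 -0.00751924  1.16701091] [ 0.09003026  0.00907125 -0.99589772]
(0.4, 0, 0) [319. 284.]
(0.6, 0, 0) [321. 200.]
(0.6, 0.3, 0) [196. 198.]
(0.6, -0.3, 0) [446. 202.]
side 424.9844272076028 [0.4297741  0.58339901 0.78787481] [ 0.1438349  -0.64482275 -0.75067646]
(0.4, 0, 0) [390. 241.]
(0.6, 0, 0) [304. 225.]
(0.6, 0.3, 0) [265. 348.]
(0.6, -0.3, 0) [331. 142.]
```

View pics/top0.png

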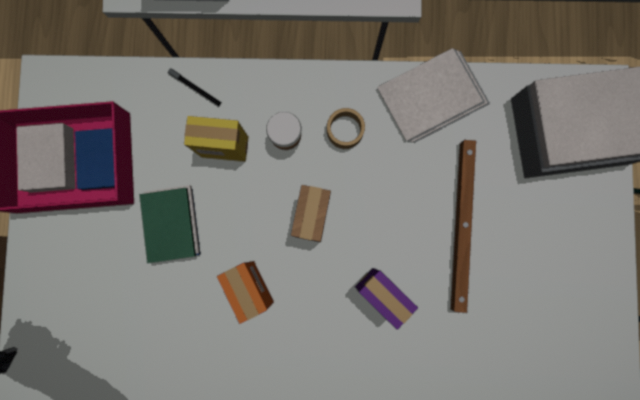

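View pics/side0.png

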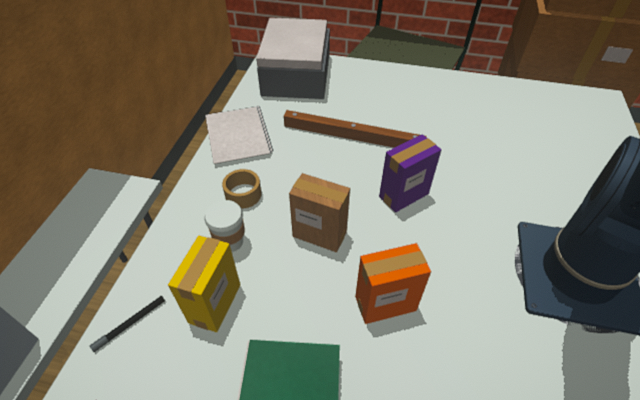

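The top view shows the brown carton at (312,213). Its lookalikes are yellow at (215,137), orange at (245,292) and purple at (387,298). By colour, brown is the one. The bar is to the right at (464,225), towards −y. The books are at (168,225), the cup at (284,131) and the tape roll at (346,127).

```bash
cat >> h.py <<'E'
def mask(r,box,lo,hi):
    hsv=cv2.cvtColor(r["image"],cv2.COLOR_RGB2HSV); m=cv2.inRange(hsv,np.array(lo),np.array(hi))
    k=np.zeros_like(m); x0,y0,x1,y1=box; k[y0:y1,x0:x1]=m[y0:y1,x0:x1]
    return cv2.morphologyEx(cv2.morphologyEx(k,cv2.MORPH_OPEN,np.ones((2,2))),cv2.MORPH_CLOSE,np.ones((7,7)))
def big(m): return max(cv2.findContours(m,0,2)[0],key=cv2.contourArea)
def rect(r,c,z):
    P=np.array([ray(r,p,z)[:2] for p in c.reshape(-1,2)]); (x,y),(w,h),a=cv2.minAreaRect((P*1000).astype(np.float32))
    e=cv2.boxPoints(((x,y),(w,h),a)); return np.array([x,y])/1000,e/1000,(w,h)
E
python3 - <<'E'
from h import *
r=cam("top"); im=r["image"]; hsv=cv2.cvtColor(im,cv2.COLOR_RGB2HSV)
for p in [(304,200),(313,213),(302,237),(322,225),(464,250),(350,250),(465,180)]: print(p,hsv[p[1],p[0]])
for nm,box,z in [("carton",(270,170,350,260),.15),("bar",(440,130,490,325),.04)]:
    m=mask(r,box,(3,70,40),(22,255,255)); c=big(m); x,e,s=rect(r,c,z); print(nm,x.round(4),np.array(s).round(1),e.round(4).tolist())
    q=cv2.boxPoints(cv2.minAreaRect(c)); cv2.polylines(im,[q.astype(int)],True,(0,255,0))
crop=cv2.resize(im[120:320,180:480],None,fx=2.6,fy=2.6,interpolation=cv2.INTER_NEAREST); cv2.imwrite("pics/c1.png",crop[:,:,::-1])
for nm,uv,z in [("books",(166,225),.055),("cup",(284,130),.1),("tape",(346,127),.048),("purple",(391,300),.15),("orange",(243,293),.15),("pad",(432,95),.01)]: print(nm,ray(r,uv,z).round(3))
E
```

```text
(304, 200) [ 14 112 109]
(313, 213) [ 18  99 137]
(302, 237) [ 17  94 122]
(322, 225) [ 13 110 109]
(464, 250) [ 12 150  95]
(350, 250) [ 50   5 150]
(465, 180) [ 13 148  95]
carton [0.5562 0.019 ] [ 62.5 109.5] [[0.4968999922275543, -0.002300000051036477], [0.6047000288963318, -0.021199999377131462], [0.6154999732971191, 0.04039999842643738], [0.5076000094413757, 0.05920000001788139]]
bar [ 0.5441 -0.3333] [ 31.2 395.9] [[0.3456000089645386, -0.3370000123977661], [0.7408000230789185, -0.36070001125335693], [0.7426000237464905, -0.3296000063419342], [0.3474000096321106, -0.3059000074863434]]
books [0.531 0.352 0.055]
cup [0.745 0.085 0.1  ]
tape [ 0.768 -0.055  0.048]
purple [ 0.382 -0.148  0.15 ]
orange [0.39  0.156 0.15 ]
pad [ 0.86  -0.264  0.01 ]
```

View pics/c1.png

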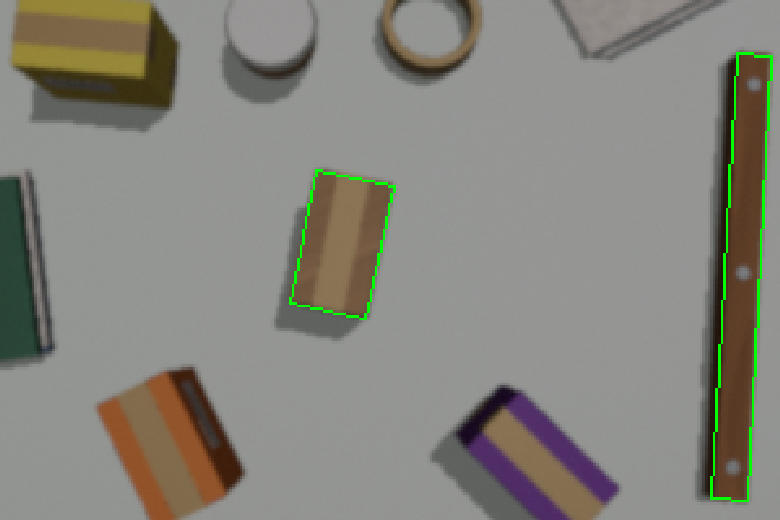

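The overlay fits. The carton measures 62×110 mm (64×110 given) and the bar 31×396 mm. The carton normal and the bar normal differ by about 6.5°. Next I tip it.

```bash
cat >> h.py <<'E'
def ori(d):  # tool down, finger line along d
    d=np.array([d[0],d[1],0.]);d/=np.linalg.norm(d); out=[]
    for s in(1,-1):
        y=s*d; z=np.array([0,0,-1.]); out.append(np.column_stack([np.cross(y,z),y,z]))
    return out
def best(p,d):
    q=np.array(env.get_joint_positions()); L=[(np.abs(np.array(j)-q).max(),i) for i,o in enumerate(ori(d)) if (j:=env.inverse_kinematics(p,o)) is not None]
    print("jump",min(L)); return ori(d)[min(L)[1]]
E
python3 - <<'E'
from h import *
d=np.array([.1079,-.0189]);d/=np.linalg.norm(d); n=np.array([d[1],-d[0]]); c=np.array([.556,.019])
print(n)
s=c-n*.075; p=lambda k,z:np.r_[c+n*k,z]
env.set_gripper(.7)
o=best(p(-.085,.25),d); env.movep(p(-.085,.25),o); env.move_l(p(-.085,.135),vel=.2)
env.move_l(p(-.046,.135),vel=.1); print(env.get_force())
for k in np.arange(-.04,.0271,.01):
    env.move_l(p(k,.135),vel=.06); print(round(k,3),np.array(env.get_force()).round(1))
env.dwell(.7); env.move_l(p(-.06,.2),vel=.2); print(env.get_time())
r=cam("top"); save(r,"pics/top2.png")
E
```

```text
[-0.17253534 -0.98500333]
jump (np.float64(35.971892750849435), 0)
[-0.09586054 -0.28728159 -0.05943322]
-0.04 [ 0.9  0.2 -0.4]
-0.03 [0.1 1.3 0. ]
-0.02 [-0.1  1.1  0. ]
-0.01 [-0.4 -0.1  0.1]
0.0 [-0.5  0.1 -0.8]
0.01 [-0.7 -0.6  0.1]
0.02 [-0.1  0.4 -0.5]
7.3583
```

View pics/top2.png

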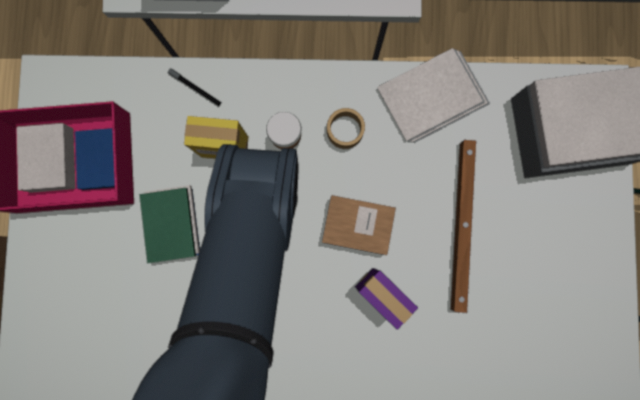

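The carton now lies flat with its label face up, at about (359,225). The books, cup and tape roll have not moved. Next I measure it and push it square.

```bash
cat > m.py <<'E'
from h import *
def carton(r):
    c=big(mask(r,(300,180,456,275),(3,70,40),(22,255,255))); return rect(r,c,.064)
E
python3 - <<'E'
from m import *
r=cam("top"); x,e,s=carton(r); print(x.round(4),s,e.round(4).tolist())
b=np.array([.3952,-.0237]);b/=np.linalg.norm(b); n=np.array([b[1],-b[0]]); B=np.array([.5441,-.3333])-n*.015
u=min((e[1]-e[0],e[2]-e[1]),key=lambda v:np.linalg.norm(v)); u=u*np.sign(u[0]); print("yaw carton",np.degrees(np.arctan2(u[1],u[0])),"bar",np.degrees(np.arctan2(b[1],b[0])))
print("dist corners to bar",((B-e)@n).round(4), "along",((e-B)@b).round(4))
E
```

```text
[ 0.5374 -0.0879] (147.6200408935547, 107.63423919677734) [[0.4717999994754791, -0.15150000154972076], [0.5777999758720398, -0.16990000009536743], [0.6031000018119812, -0.024399999529123306], [0.4970000088214874, -0.006000000052154064]]
yaw carton -9.857227 bar -3.4318968495492026
dist corners to bar [0.1622 0.1501 0.2968 0.3089] along [-0.0831  0.0239  0.0404 -0.0666]
```

```bash
cat > p.py <<'E'
from m import *
b=np.array([.3952,-.0237]);b/=np.linalg.norm(b); n=np.array([b[1],-b[0]]); B=np.array([.5441,-.3333])-n*.015
P=lambda dist,z,a=-.018:np.r_[B+b*a-n*dist,z]
def rep():
    x,e,s=carton(cam("top")); u=min((e[1]-e[0],e[2]-e[1]),key=np.linalg.norm); u=u*np.sign(u[0])
    print("ctr",x.round(4),s,"rel yaw",np.degrees(np.arctan2(u[1],u[0])-np.arctan2(b[1],b[0])).round(2),"dist",((B-e)@n).round(4))
E
python3 - <<'E'
from p import *
o=best(P(.36,.2),b); env.movep(P(.36,.2),o); env.move_l(P(.36,.035),vel=.2)
env.move_l(P(.32,.035),vel=.15); f0=np.array(env.get_force())[:2]
env.move_l(P(.19,.035),vel=.06); rep()
for k in np.arange(.186,.1509,-.002):
    env.move_l(P(k,.035),vel=.03); f=(np.array(env.get_force())[:2]-f0)@n; print(round(k,3),round(-f,1),end="; ")
    if -f>14: break
print(env.get_time()); rep(); save(cam("side"),"pics/side3.png"); save(cam("top"),"pics/top3.png")
E
```

```text
jump (np.float64(8.483398168105023), 0)
ctr [ 0.5332 -0.2657] (47.14434051513672, 108.44829559326172) rel yaw 88.46 dist [0.0297 0.0268 0.0739 0.0768]
0.186 0.4; 0.184 1.3; 0.182 1.4; 0.18 1.5; 0.178 2.0; 0.176 1.1; 0.174 2.4; 0.172 1.5; 0.17 1.7; 0.168 1.6; 0.166 1.7; 0.164 1.0; 0.162 1.8; 0.16 7.6; 0.158 13.1; 0.156 18.4; 15.5333
ctr [ 0.476 -0.295] (20.141189575195312, 89.30077362060547) rel yaw 93.13 dist [0.0067 0.0116 0.0317 0.0268]
```

View pics/side3.png

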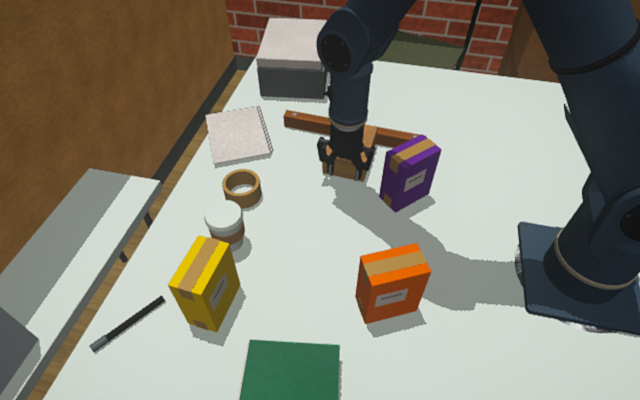

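The side view shows the gripper at (345,160) behind the carton, which is up against the bar. The force rose at 0.160 m, close to the predicted 0.161 m. I'll back off and check from above.

```bash
python3 - <<'E'
from p import *
env.move_l(P(.21,.035),vel=.1); env.move_l(P(.21,.25),vel=.25); env.move_l(P(.45,.25),vel=.25)
r=cam("top"); s=cam("side")
m=mask(r,(340,180,472,300),(3,70,40),(22,255,255))
x=r["image"][150:320,340:500]; y=s["image"][90:200,270:450]
a=cv2.resize(x,(560,595)); cv2.imwrite("pics/c4.png",a[:,:,::-1])
cv2.imwrite("pics/c5.png",cv2.resize(y,None,fx=4,fy=4)[:,:,::-1]); print(env.get_time())
E
```

```text
18.5917
```

View pics/c4.png

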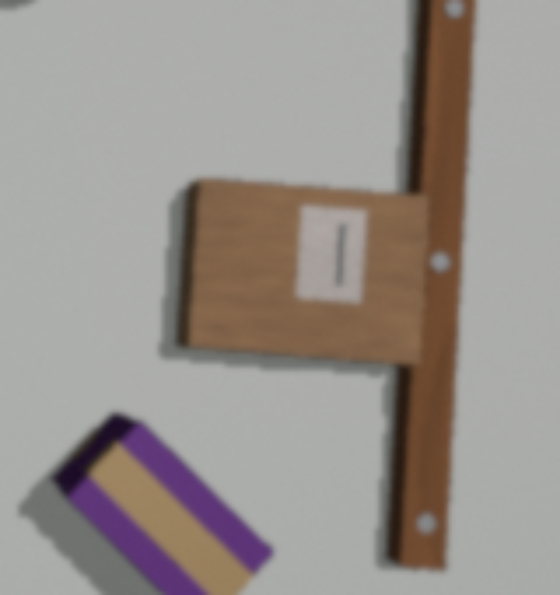

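View pics/c5.png

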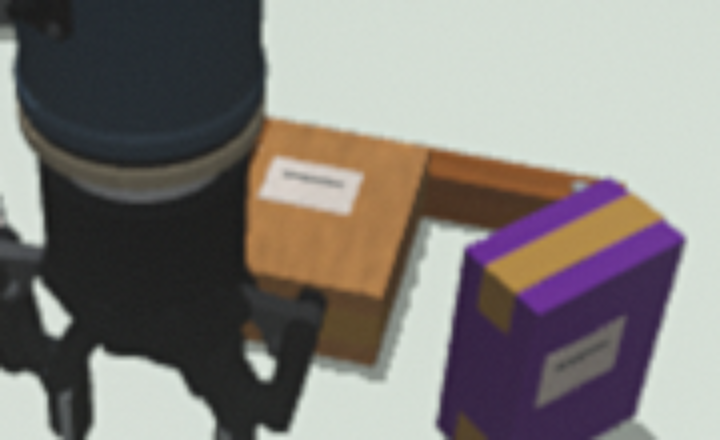

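The carton lies flat against the bar, with its end edge running from (428,195) to (420,363) in the top crop. A quick numeric check from the top-face corners comes next.

```bash
python3 - <<'E'
from p import *
r=cam("top")
for u,v in [(203,181),(188,346),(428,195),(420,363)]:
    p=ray(r,(340+u/3.5-.36,150+v/3.5-.36),.064)[:2]; print(p.round(4),((B-p)@n).round(4),((p-B)@b).round(4))
for z,box in((.04,(440,130,490,198)),(.04,(440,260,490,325))):
    x,e,s=rect(r,big(mask(r,box,(3,70,40),(22,255,255))),z); print("bar part",((B-e)@n).round(4))
E
```

```text
[ 0.5941 -0.1738] 0.1472 0.0404
[ 0.4876 -0.1647] 0.1499 -0.0665
[ 0.5878 -0.319 ] 0.0019 0.0428
[ 0.4797 -0.3132] 0.0012 -0.0655
bar part [-0.0301 -0.0306  0.0055  0.006 ]
bar part [-0.0298 -0.03    0.0059  0.0062]
```

```bash
python3 - <<'E'
from bench import env
print(env.sign_off())
E
```

```text
the job is handed in; nothing more can be done
None
```

I tipped the brown carton over, pushed it flush and square against the stop bar (within the cameras' 1–2 mm) and handed the job in with the arm clear; the books, cup and tape roll were left alone.

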